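# Open the contact grill and bring its scraper to the plate

### The arm

A 7-joint arm with a two-finger parallel gripper is mounted at the origin on a cart in front of the work surface, level with it; the furniture and walls round the work are solid. World frame = base frame: x ahead of the robot, y to its left, z up, the work surface at z = 0. Lengths are in m, angles in rad, forces in N, time in s.
With the tool pointing down it reaches from about 0.4 to 0.85 m from the base axis. Payload 4.4 kg.
Tool frame: the origin (TCP) lies midway between the tips of the shut fingers; the grasp point (between the pads) lies 19 mm behind it (robot.pinch_z is the z of the grasp point in the tool frame, in m); z points along the fingers, y is the line along which they close (so a half turn about z gives the same grasp; the last joint's range is limited). The gripper opens to 94 mm and grips with 3 to 60 N. Pads are 16 mm wide; open, the fingers measure 119 mm over their backs; the gripper's body (75 mm by 177 mm) begins 78 mm behind the grasp point.
Start: joints at [1.167, 0.628, 0.038, 1.517, -0.027, 0.996, -0.02], TCP at [0.215, -0.613, 0.205] pointing down, gripper open.
Joint ranges: [-3.06, 3.06], [-0.37, 2.12], [-1.25, 1.32], [0.18, 2.47], [-1.1, 4.24], [0.23, 1.98], [-2.94, 2.94]. Speed limits (rad/s): [2.57, 2.57, 3.14, 3.14, 3.14, 3.14, 3.14].

### API

Orientations are given as a 3x3 rotation matrix whose columns are the frame's x, y, z axes.
In Python, from plant import robot gives the robot as it stands.
- The arm moves only by the tool play_rows, never from a script. Its argument "motion" is a list of rows, each an object of numbers: "x", "y", "z": the shift along the tool's x, y, z in cm; "wx", "wy", "wz": the turn, a rotation vector about the tool's x, y, z in rad; "jaw": the opening, from 0 (shut) to 1 (fully open). In form: [{"x": .., "y": .., "z": .., "wx": .., "wy": .., "wz": .., "jaw": ..}, ...]. A call has 1 to 5 rows; each row is the pose to reach, as a shift and turn from the pose commanded when the call began, along the tool's axes at that moment; what a row does not reach only later rows make up. A row lasts 1/10 s, in which the tool goes at most 50 mm and 8.59 degrees, less where a joint would pass 70% of its speed; a pose out of reach is approached as far as the arm can. A call with a gripper value outside its range is refused whole. The fingers move at their own pace and stop on an object; "grip_force" is the grip in N (left out, the last holds). Time passes only in rows, so rows that repeat a pose let the fingers close. It gives the time, the measured TCP pose, the force, the opening and the grip force at its end, in the units of the state.
- robot.get_state(): the state, without advancing time (a new reading comes with each control period).
- robot.grab_frame(name): name is "scene" or "side" or "wrist"; returns (picture, depth): 420x560x3 uint8, blue, green, red; 420x560 float32, m along the optical axis (not along the pixel's ray), 0 where there is no reading.
- robot.camera_info(name): a dict with "vertical_fov" (degrees; the focal length in pixels is half the picture's height over the tangent of half this angle, whatever the lens; pixels are square), "cx", "cy" (the principal point, pixels), "xyz" and "attitude" of the camera in the world. Camera axes: x right, y up, looking along -z (the intrinsics and any distortion apply to the point x, -y, -z); pixel columns grow to the right and rows downward; lengths in m; the calibration is good to about 2 mm. A picture is of the moment at which its call begins: read the wrist's pose just before it. camera_info takes no time and is no camera call; for the wrist camera it gives the pose at the moment of the call.
- robot.finish_job(): hands the job in; it is judged then, once.
The state is a dict: "time_s": time; "joint_positions": joint angles; "joint_vel": joint speeds; "joint_efforts": joint torques, N m; "tool_pos": TCP position; "tcp_rot": TCP orientation; "force": force on the tool from outside, world axes, zero at the start; "wrist_torque": the same for the moment, N m; "finger_gap": finger opening in m; "grip_force": force on a finger pad.
Only numpy, scipy, OpenCV 4.12 (cv2) and the standard library are available. Lean on these libraries where they do the work, as an engineer would, in place of code of your own. Each camera call takes 0.05 s, during which the arm holds its last target. There are 200 camera calls.

### The job

The lower plate of the contact grill is due for a scrape: take the lid by its bar handle and fold it up until it stands upright or leans a little back, where it stays by itself. Then draw the notched scraper straight up out of its stand and turn it to slant about halfway between upright and level, handle towards the grill's front and notched edge down and away, and bring the edge, level and squarely across the ribs, to a few centimetres above the middle of the lower plate, ready for the first stroke. Finish while still holding it there in the fingers, with the hand clear of the grill; the scraper must never touch the grill (its coating is delicate), and the stand and the other things stay where they are.

Things in the scene. Friction and masses are not known exactly. Their poses are not given: they have to be found in the camera images.
- grill: Electric contact grill, black base, steel lid, 184 mm deep (its x), 222 mm wide (y), about 105 mm tall when shut; the base does not move. Origin: centre of its underside on the countertop; x points from its front (the bar handle's side) to its back (hinge), z up. Its front faces the cook's side of the island, the robot's right: its x points to the robot's left, give or take 25 degrees.
- grill_lid (a joint): Angle of the grill's lid about its rear hinge, rad: 0 shut, growing as the front edge goes up, 1.57 upright, stop at 1.78 leaning a little back. The hinge is stiff (friction 0.65 N m; lid 0.45 kg), so the lid stays where it is left; it may start slightly ajar.
- grill_handle (a point): Centre of the lid's bar handle: round black bar, 14 mm thick, 176 mm long along the grill's y, on two flat arms (16 mm wide, 80 mm either side of the centre), 35 mm of air between bar and lid. When shut it lies 228 mm in front of the hinge line and 12 mm above it (80 mm above the countertop); it swings with the lid up to 300 mm.
- grill_hinge (a point): Centre of the hinge line (along the grill's y), fixed, 98 mm behind the grill's origin and 68 mm above its underside.
- grill_plate (a point): Centre of the lower plate, at the height of the rib tops, 60 mm above the countertop. The dark steel plate is 166 mm (grill x) by 202 mm (grill y); its 15 straight ribs run front to back (along the grill's x), 13 mm apart, 4 mm wide.
- stand: Loose, weighted wooden block, 46 mm (its x) by 94 mm (its y), 75 mm tall, 0.9 kg, origin at the centre of its underside; a slot 9 mm by 67 mm along its y opens at its top, with its floor 6 mm above the countertop. It stands on the robot's right, in front of the grill, in the nearer or the farther of two places; the mug has the other.
- scraper: Notched plastic grill scraper, 200 mm long, 70 g, standing blade down in the stand's slot. Origin: middle of the notched edge (tips of its five teeth); z runs along the tool from edge to handle (up in the stand), y along the edge. Grey blade 62 mm wide (y), 5 mm thick (x), z = 0 to 71 mm; neck 40 mm wide up to z = 86 mm. Both faces alike. Drawn straight up 80 mm it is free of the slot.
- scraper_grip (a point): Where to grip the scraper: on its black handle, 160 mm from the notched edge, 166 mm above the countertop while in the stand. The handle is 22 mm wide (scraper y) by 16 mm thick (x), from 82 to 200 mm from the edge. In the slot it has a few mm of play.
- scraper_end (a point): End of the scraper's handle, 200 mm from the notched edge.
- coffee_mug: Bystander, loose: white spotted mug, 82x114x91 mm, origin at the centre of its underside. Leave it alone. It has the other of the stand's two places.
- salt_shaker: Bystander, loose: glass salt shaker, 44 mm across, 90 mm tall, origin at the centre of its underside. Leave it alone.
- pepper_mill: Bystander, loose: turned dark wooden pepper mill, 58 mm across, 170 mm tall, origin at the centre of its underside. Leave it alone.
- egg_box: Bystander, loose: closed pulp carton for six eggs, 106x156x72 mm, origin at the centre of its underside. Leave it alone.
- garlic: Bystander, loose: garlic bulb, 60 mm, origin at the centre of its underside. Leave it alone.
There are look-alikes about, which are no part of the job. What is meant by the scraper is not orange, and is the larger of those in its own colour. There is more than one size of the stand; the job needs the middle-sized.

How it is judged:
By the outcome, as a careful person would: the job done as asked, in the order asked, and still so for the second after the job is handed in, while the arm keeps its last pose, push and grip.
It also fails if it takes over 58 s, if anything falls off the work surface, if the arm or the gripper's body presses on something with over 40 N, if the wrist force passes 120 N, or if a joint passes its speed limit or range.

## Working session

There is one attempt and no reset: what is moved stays moved. The work goes in short steps, Python scripts to look and compute and a tool call to move; the robot and the scene stay as the last step left them, time stands still between calls to the robot, and variables do not carry over. Pictures are saved under pics/ and viewed, at most 10 in all, crops included, and the job is handed in when it is done.

Besides the shell and the picture viewer there is one more tool, called after ">>>" as name(argument=value, ...), one argument or row to a line, values as JSON. play_rows: Moves the arm, as the interface text tells. Its arguments: {"type":"object","properties":{"motion":{"type":"array"},"grip_force":{"type":"number"}},"required":["motion"]}

```bash
ls; mkdir -p pics; cat > h.py <<'E'
import numpy as np, cv2
from plant import robot
def cam(n):
    i=robot.camera_info(n); f=210/np.tan(np.radians(i['vertical_fov'])/2); return i,f
def deproj(i,f,u,v,d):
    u,v,d=map(np.asarray,(u,v,d))
    p=np.stack([(u-i['cx'])/f*d,-(v-i['cy'])/f*d,-d],-1)
    return p@np.array(i['attitude']).T+np.array(i['xyz'])
E
python3 - <<'E'
from h import *
s=robot.get_state(); print(s['time_s'],s['tool_pos'],s['tcp_rot'],s['finger_gap'],robot.pinch_z)
for n in ['scene','side','wrist']:
    i,f=cam(n); print(n,i)
    im,d=robot.grab_frame(n); cv2.imwrite(f'pics/{n}0.png',im); np.savez(f'{n}0.npz',im=im,d=d,f=f,**{k:np.array(i[k]) for k in('cx','cy','xyz','attitude')})
a=cv2.imread('pics/scene0.png')
E
```

```text
pics
0.0 [ 0.21525697 -0.61263701  0.20457239] [[ 9.43482048e-01  3.31423102e-01 -5.94037690e-04]
 [ 3.31423634e-01 -9.43480436e-01  1.74390015e-03]
 [ 1.75058585e-05 -1.84221662e-03 -9.99998303e-01]] 0.09366402022959606 -0.0188
scene {'vertical_fov': 49.875170120958934, 'cx': 279.6689499818961, 'cy': 208.81962128308152, 'xyz': array([0.12998066, 0.73195227, 0.88027678]), 'attitude': array([[-0.84610285,  0.35059377, -0.4014897 ],
       [-0.53295793, -0.54499633,  0.64725176],
       [ 0.00811202,  0.76161867,  0.64797468]])}
side {'vertical_fov': 43.58683822700678, 'cx': 281.97500203347124, 'cy': 209.67060520078, 'xyz': array([0.2312037 , 1.14419507, 0.88187945]), 'attitude': array([[-0.95908844,  0.15437853, -0.23731127],
       [-0.28282929, -0.48538518,  0.82729005],
       [ 0.01252845,  0.8605629 ,  0.50919008]])}
wrist {'vertical_fov': 65.58529278296535, 'cx': 282.5060869355294, 'cy': 210.0939811999239, 'xyz': array([ 0.28465953, -0.58795063,  0.38557578]), 'attitude': array([[ 0.33118753,  0.91172567,  0.24304552],
       [-0.94356405,  0.32036815,  0.08397101],
       [-0.00130552, -0.25713917,  0.9663735 ]])}
```

View pics/scene0.png

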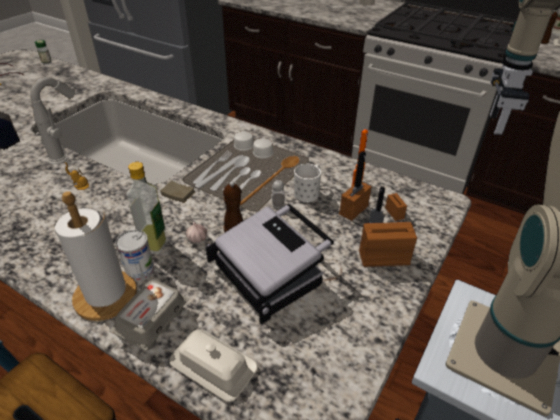

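View pics/side0.png

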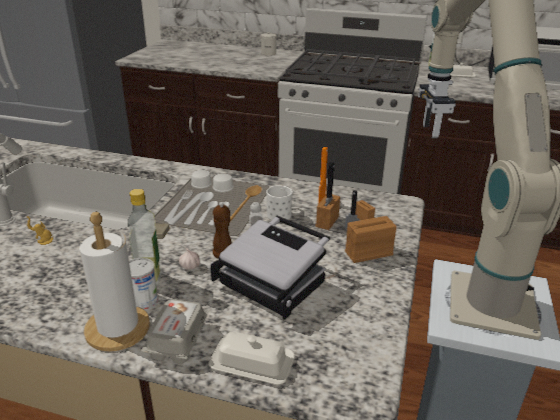

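Candidates in the scene view: stands at (355,200), (378..397,207) and the large one at (388,243). The handles are orange at (362,150), black at (362,172) and black at (380,195). An enlarged crop should settle which is which.

```bash
python3 - <<'E'
import cv2,numpy as np
a=cv2.imread('pics/scene0.png')[120:275,320:430]; b=cv2.imread('pics/side0.png')[140:265,300:400]; w=cv2.imread('pics/wrist0.png')
a=cv2.resize(a,None,fx=3.6,fy=3.6,interpolation=cv2.INTER_CUBIC);b=cv2.resize(b,(400,500),interpolation=cv2.INTER_CUBIC)
o=np.zeros((560,800,3),np.uint8);o[:558,:396]=a;o[:500,400:]=b
cv2.imwrite('pics/crop1.png',o)
E
```

```text
(no output)
```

View pics/crop1.png

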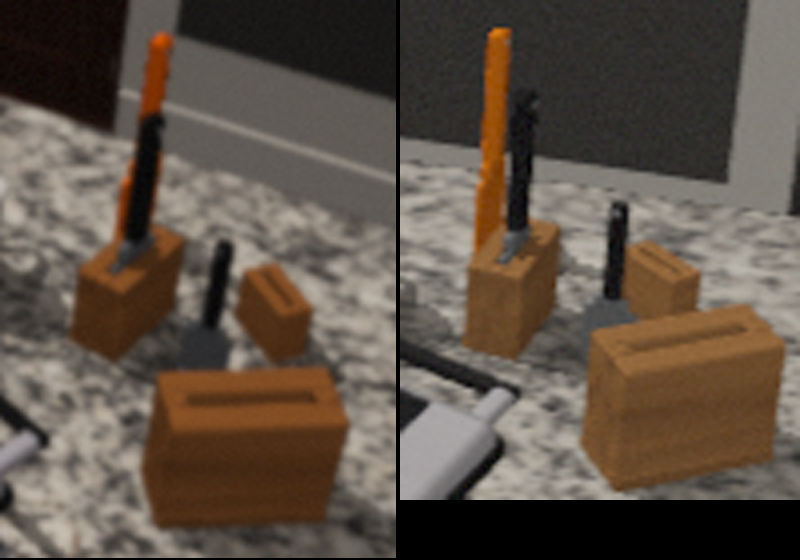

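View pics/wrist0.png

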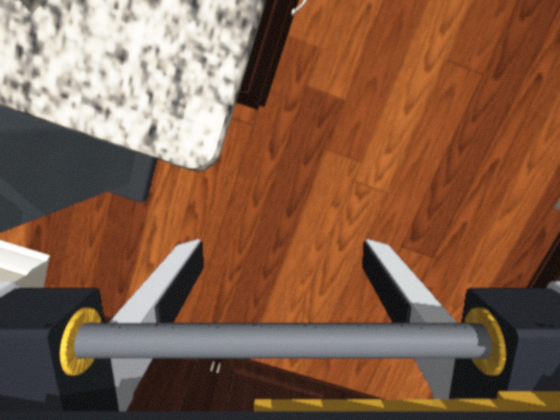

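The target is the larger black-handled scraper with a grey blade, at scene (362,172). It stands in the middle-sized block at (355,200). The orange tool behind it is excluded by colour, the small black tool at (380,195) by size, and the large (388,243) and small (397,207) blocks are empty. Next I'll fuse both depth images into a top-down map.

```bash
cat > cloud.py <<'E'
from h import *
def cloud(fn):
    z=np.load(fn); d=z['d']; v,u=np.nonzero(d>0.1)
    P=deproj({k:z[k] for k in('cx','cy','xyz','attitude')},z['f'],u,v,d[v,u])
    return P,z['im'][v,u],u,v
E
python3 - <<'E'
from cloud import *
out=[]
for n in('scene','side'):
    P,C,u,v=cloud(n+'0.npz')
    tab=(P[:,0]>.3)&(P[:,0]<.9)&(P[:,1]<.1)&(P[:,1]>-.5)
    zz=P[tab,2]; print(n,'table z',np.median(zz[abs(zz)<.015]))
    m=(P[:,2]>-.02)&(P[:,2]<.3)
    o=np.zeros((580,390,3),np.uint8);o[:]=(60,0,60)
    idx=np.argsort(P[:,2]);idx=idx[m[idx]]
    # image: up = +x (0.35..0.95), left=+y (.05..-.55)?
    r=((0.90-P[idx,0])*1000).astype(int); c=((0.0-P[idx,1])*780).astype(int)
    ok=(r>=0)&(r<579)&(c>=0)&(c<389)
    for a in(0,1):
        for b in(0,1): o[r[ok]+a,np.minimum(c[ok]+b,389)]=C[idx][ok]
    out.append(o)
cv2.imwrite('pics/top.png',np.hstack(out))
E
```

```text
scene table z 0.0007335700139770585
side table z 0.00034000941005452034
```

View pics/top.png

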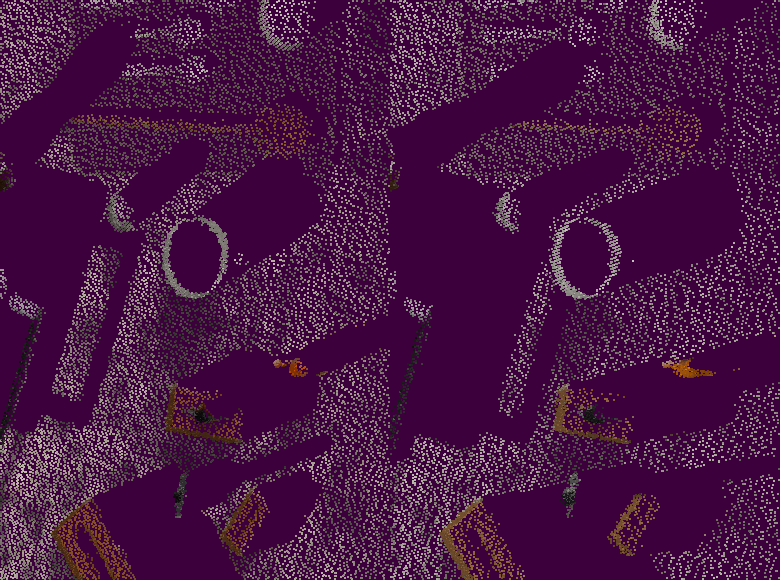

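```bash
python3 - <<'E'
from cloud import *
out=[]
for n in('scene','side'):
    P,C,u,v=cloud(n+'0.npz')
    m=(P[:,2]>.012)&(P[:,2]<.2)&(P[:,0]>.35)&(P[:,0]<.75)&(P[:,1]<.3)&(P[:,1]>-.12)
    P=P[m];C=C[m].astype(int)
    o=np.zeros((600,400,3),np.uint8)
    idx=np.argsort(P[:,2])
    r=((.70-P[idx,0])*1700).astype(int); c=((.25-P[idx,1])*1150).astype(int)
    ok=(r>=0)&(r<599)&(c>=0)&(c<398)
    h=np.clip(P[idx,2]*1500,20,255)
    col=cv2.applyColorMap(h.astype(np.uint8)[:,None],cv2.COLORMAP_JET)[:,0]
    bright=C.sum(1)[idx]
    col[bright<150]=(col[bright<150]*.5).astype(np.uint8)
    for a in(0,1,2):
        for b in(0,1): o[np.minimum(r[ok]+a,599),c[ok]+b]=col[ok]
    out.append(o)
    # lid plane
    lid=(P[:,2]>.07)&(C.sum(1)>330)&(P[:,1]<.2)
    L=P[lid]; 
    for k in range(5):
        A=np.c_[L[:,:2],np.ones(len(L))]; q=np.linalg.lstsq(A,L[:,2],rcond=None)[0]; L=L[abs(A@q-L[:,2])<.004]
    rect=cv2.minAreaRect(L[:,:2].astype(np.float32)*1000); print(n,q,len(L),rect)
    # handle: dark, z>.06
    np.save(n+'P.npy',np.c_[P,C])
cv2.imwrite('pics/grill.png',np.hstack(out))
E
```

```text
scene [-0.05518069 -0.15008557  0.16627999] 3682 ((558.9356689453125, 101.7109375), (165.5057373046875, 212.02259826660156), 69.66793060302734)
side [-0.05389274 -0.15120959  0.16481684] 2795 ((557.727294921875, 102.95185089111328), (168.82945251464844, 213.8551483154297), 70.76128387451172)
```

View pics/grill.png

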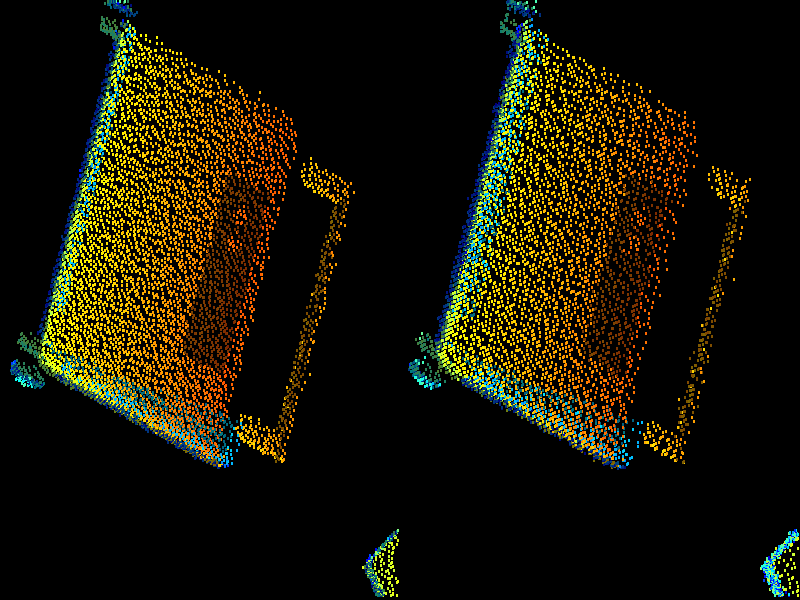

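```bash
python3 - <<'E'
from cloud import *
for n in('scene','side'):
    Q=np.load(n+'P.npy');P=Q[:,:3];C=Q[:,3:]
    cen=np.array([.558,.102])
    yaw=np.radians(70.2)
    ex=np.array([np.cos(yaw),np.sin(yaw)]);ey=np.array([-ex[1],ex[0]])
    gx=(P[:,:2]-cen)@ex;gy=(P[:,:2]-cen)@ey
    b=(gx<-.108)&(gx>-.16)&(abs(gy)<.065)&(P[:,2]>.05)
    p=np.polyfit(gy[b],gx[b],1)
    print(n,'bar n',b.sum(),'gx pct',np.percentile(gx[b],[5,50,95]),'slope',p,'z',np.percentile(P[b,2],[5,50,95]))
    e=(gx<-.095)&(gx>-.16)&(P[:,2]>.07); print('gy ext',np.percentile(gy[e],[1,99]))
    a=(gx<-.1)&(gx>-.135)&(abs(gy)>.07)&(P[:,2]>.07);print('arms z',np.median(P[a&(gy<0),2]),np.median(P[a&(gy>0),2]),'gy',np.percentile(gy[a&(gy<0)],[3,97]),np.percentile(gy[a&(gy>0)],[3,97]))
    l=(gx>-.08)&(gx<.06)&(abs(gy)<.15)&(P[:,2]>.07);print('lid gy',np.percentile(gy[l],[.5,99.5]))
    for lo,hi in((.012,.03),(.03,.05),(.05,.07),(.07,.09)):
        k=(P[:,2]>lo)&(P[:,2]<hi)&(abs(gy)<.08);print(lo,'gx back',np.percentile(gx[k],[2,50,98]))
# stand + scraper
for n in('scene','side'):
    P,C,u,v=cloud(n+'0.npz');C=C.astype(int)
    m=(abs(P[:,0]-.49)<.06)&(abs(P[:,1]+.26)<.075)
    P=P[m];C=C[m]
    t=(P[:,2]>.068)&(P[:,2]<.082)&(C[:,2]>C[:,0]*1.6)
    print(n,'top z',np.median(P[t,2]),t.sum(),cv2.minAreaRect((P[t,:2]*1000).astype(np.float32)))
    for lo,hi in((.09,.12),(.12,.15),(.15,.18),(.18,.205),(.205,.23)):
        h=(P[:,2]>lo)&(P[:,2]<hi)&(C.sum(1)<150)
        if h.sum()>3: print(lo,h.sum(),P[h].mean(0),np.percentile(P[h,0],[3,97]),np.percentile(P[h,1],[3,97]))
    print('max z',P[:,2].max())
    m=(P[:,2]>.01)&(P[:,2]<.06)&(C[:,2]>C[:,0]*1.6)
    print('side faces',m.sum(),cv2.minAreaRect((P[m,:2]*1000).astype(np.float32)))
E
```

```text
scene bar n 241 gx pct [-0.13683837 -0.12926692 -0.12527793] slope [ 0.02040484 -0.13013606] z [0.11537333 0.12229152 0.12530361]
gy ext [-0.08536323  0.0886427 ]
arms z 0.11904740639761136 0.1200560069301817 gy [-0.08539954 -0.07069873] [0.07201677 0.08869191]
lid gy [-0.1048542   0.11002838]
0.012 gx back [-0.2532712   0.08768612  0.21905005]
0.03 gx back [0.07636794 0.0859278  0.21765948]
0.05 gx back [-0.25245669  0.07692457  0.22890666]
0.07 gx back [-0.25418704  0.08471422  0.2354293 ]
side bar n 213 gx pct [-0.13510959 -0.12847913 -0.12431968] slope [ 0.01413816 -0.12915483] z [0.11351751 0.12056057 0.12534484]
gy ext [-0.08398231  0.08961104]
arms z 0.11915256200527724 0.11914040790220654 gy [-0.08528531 -0.07057007] [0.07061888 0.08968347]
lid gy [-0.10384642  0.11124296]
0.012 gx back [-0.25458139  0.08657053  0.09049812]
0.03 gx back [0.06983592 0.08518951 0.21160558]
0.05 gx back [-0.06764963  0.07237386  0.22843593]
0.07 gx back [-0.25344183  0.08351333  0.22984323]
scene top z 0.07487197784740918 255 ((487.54241943359375, -263.3486633300781), (97.24771881103516, 48.0439
[... 715 characters left out ...]
259.9429931640625), (96.94851684570312, 46.89031219482422), 82.33386993408203)
0.09 43 [ 0.48406392 -0.25707436  0.10649893] [0.47841768 0.49061484] [-0.26744001 -0.249953  ]
0.12 40 [ 0.48341762 -0.25692295  0.13625066] [0.47778594 0.48961964] [-0.26536564 -0.25044208]
0.15 53 [ 0.48532825 -0.25740766  0.16631984] [0.47853499 0.49447649] [-0.26682213 -0.25086026]
0.18 50 [ 0.4853351  -0.25881456  0.19391106] [0.4781037  0.49313321] [-0.27112509 -0.2508266 ]
0.205 5 [ 0.48574531 -0.25942945  0.20554398] [0.48303771 0.48847822] [-0.26704575 -0.25399886]
max z 0.2062260691943869
side faces 293 ((469.5414123535156, -251.76028442382812), (103.27239990234375, 42.8276252746582), 56.93028259277344)
```

>>> play_rows(
  motion=[
    {"z":-5,"jaw":1},
    {"z":-10},
    {"z":-15},
    {"z":-15,"x":3.5,"y":-3.4},
    {"z":-15,"x":7,"y":-6.8},
  ],
  grip_force=20,
)

```text
schema error: expected keys x, y, z, wx, wy, wz, jaw
```

>>> play_rows(
  motion=[
    {"x":3.5,"y":-3.4},
    {"x":7,"y":-6.8},
    {"x":10.5,"y":-10.2},
    {"x":14,"y":-13.6},
    {"x":17.5,"y":-17},
  ],
)

```text
schema error: expected keys x, y, z, wx, wy, wz, jaw
```

>>> play_rows(
  motion=[
    {"x":3.5,"y":-3.4},
    {"x":7,"y":-6.8},
    {"x":10.5,"y":-10.2},
    {"x":14,"y":-13.6},
    {"x":17.5,"y":-17},
  ],
)

```text
schema error: expected keys x, y, z, wx, wy, wz, jaw
```

>>> play_rows(
  motion=[
    {"x":3.5,"y":-3.2,"wz":0.14},
    {"x":5.5,"y":-5.2,"wz":0.28},
    {"x":5.5,"y":-5.2,"wz":0.42},
    {"x":5.5,"y":-5.2,"wz":0.56},
    {"x":5.5,"y":-5.2,"wz":0.69},
  ],
)

```text
schema error: expected keys x, y, z, wx, wy, wz, jaw
```

All keys are required.

>>> play_rows(
  motion=[
    {"x":0,"y":0,"z":-5,"wx":0,"wy":0,"wz":0,"jaw":1},
    {"x":0,"y":0,"z":-10,"wx":0,"wy":0,"wz":0,"jaw":1},
    {"x":0,"y":0,"z":-15,"wx":0,"wy":0,"wz":0,"jaw":1},
    {"x":3.5,"y":-3.4,"z":-15,"wx":0,"wy":0,"wz":0,"jaw":1},
    {"x":7,"y":-6.8,"z":-15,"wx":0,"wy":0,"wz":0,"jaw":1},
  ],
  grip_force=20,
)

```text
time_s: 0.65
tool_pos: [0.259, -0.5265, 0.3569]
tcp_rot: [[0.945, 0.328, 0.002], [0.328, -0.945, -0.003], [0.001, 0.004, -1.0]]
force: [0.8, 0.4, -0.7]
finger_gap: 0.094
grip_force: 0.0
```

>>> play_rows(
  motion=[
    {"x":3.5,"y":-3.4,"z":0,"wx":0,"wy":0,"wz":0,"jaw":1},
    {"x":7,"y":-6.8,"z":0,"wx":0,"wy":0,"wz":0,"jaw":1},
    {"x":10.5,"y":-10.2,"z":0,"wx":0,"wy":0,"wz":0,"jaw":1},
    {"x":14,"y":-13.6,"z":0,"wx":0,"wy":0,"wz":0,"jaw":1},
    {"x":17.5,"y":-17,"z":0,"wx":0,"wy":0,"wz":0,"jaw":1},
  ],
)

```text
time_s: 1.15
tool_pos: [0.3681, -0.3055, 0.3554]
tcp_rot: [[0.944, 0.331, -0.0], [0.331, -0.944, -0.0], [-0.0, 0.0, -1.0]]
force: [1.2, -0.1, 1.6]
finger_gap: 0.094
grip_force: 0.0
```

>>> play_rows(
  motion=[
    {"x":3.5,"y":-3.4,"z":0,"wx":0,"wy":0,"wz":0,"jaw":1},
    {"x":7,"y":-6.8,"z":0,"wx":0,"wy":0,"wz":0,"jaw":1},
    {"x":10.5,"y":-10.2,"z":0,"wx":0,"wy":0,"wz":0,"jaw":1},
    {"x":14,"y":-13.6,"z":0,"wx":0,"wy":0,"wz":0,"jaw":1},
    {"x":17.5,"y":-17,"z":0,"wx":0,"wy":0,"wz":0,"jaw":1},
  ],
)

```text
time_s: 1.65
tool_pos: [0.4768, -0.0873, 0.3555]
tcp_rot: [[0.944, 0.331, 0.0], [0.331, -0.944, -0.0], [-0.0, 0.0, -1.0]]
force: [0.2, 0.6, 0.3]
finger_gap: 0.0941
grip_force: 0.0
```

>>> play_rows(
  motion=[
    {"x":3.5,"y":-3.2,"z":0,"wx":0,"wy":0,"wz":0.14,"jaw":1},
    {"x":5.5,"y":-5.2,"z":0,"wx":0,"wy":0,"wz":0.28,"jaw":1},
    {"x":5.5,"y":-5.2,"z":0,"wx":0,"wy":0,"wz":0.42,"jaw":1},
    {"x":5.5,"y":-5.2,"z":0,"wx":0,"wy":0,"wz":0.56,"jaw":1},
    {"x":5.5,"y":-5.2,"z":0,"wx":0,"wy":0,"wz":0.69,"jaw":1},
  ],
)

```text
time_s: 2.15
tool_pos: [0.511, -0.0215, 0.3551]
tcp_rot: [[0.937, -0.349, -0.001], [-0.349, -0.937, -0.0], [-0.001, 0.0, -1.0]]
force: [-0.2, 0.0, -0.1]
finger_gap: 0.0939
grip_force: 0.0
```

```bash
python3 - <<'E'
from h import *
i,f=cam('wrist'); im,d=robot.grab_frame('wrist'); cv2.imwrite('pics/wrist1.png',im)
v,u=np.nonzero(d>.05);P=deproj(i,f,u,v,d[v,u])
yaw=np.radians(69.7);ex=np.array([np.cos(yaw),np.sin(yaw)]);ey=np.array([-ex[1],ex[0]])
q=P[:,:2]-np.array([.5117,-.0206]);gx=q@ex;gy=q@ey
b=(abs(gx)<.02)&(abs(gy)<.065)&(P[:,2]>.09)&(P[:,2]<.15)
print(b.sum(),np.percentile(gx[b],[3,50,97]),np.percentile(P[b,2],[3,50,97]),np.polyfit(gy[b],gx[b],1))
for lo in np.arange(-.02,.02,.004):
    k=b&(gx>=lo)&(gx<lo+.004); 
    if k.sum()>5: print(round(lo,3),k.sum(),np.median(P[k,2]))
e=(abs(gx)<.02)&(abs(gy)<.12)&(P[:,2]>.09)&(P[:,2]<.15);print(np.percentile(gy[e],[.5,99.5]))
E
```

```text
1078 [-0.00845461 -0.00203168  0.00464308] [0.11932171 0.12454774 0.12667614] [ 0.01392568 -0.00226399]
-0.012 118 0.12154121816262314
-0.008 300 0.12458584990457863
-0.004 297 0.12551589175156141
0.0 300 0.12420224012034653
0.004 63 0.1193503114512105
[-0.08641581  0.0865082 ]
```

>>> play_rows(
  motion=[
    {"x":0,"y":0.15,"z":4,"wx":0,"wy":0,"wz":0.01,"jaw":0.4},
    {"x":0,"y":0.15,"z":8,"wx":0,"wy":0,"wz":0.01,"jaw":0.4},
    {"x":0,"y":0.15,"z":12,"wx":0,"wy":0,"wz":0.01,"jaw":0.4},
    {"x":0,"y":0.15,"z":16,"wx":0,"wy":0,"wz":0.01,"jaw":0.4},
    {"x":0,"y":0.15,"z":18,"wx":0,"wy":0,"wz":0.01,"jaw":0.4},
  ],
)

```text
time_s: 2.7
tool_pos: [0.5084, -0.0233, 0.1724]
tcp_rot: [[0.936, -0.352, -0.005], [-0.352, -0.936, 0.0], [-0.005, 0.002, -1.0]]
force: [0.8, -0.2, -0.7]
finger_gap: 0.0579
grip_force: 0.0
```

>>> play_rows(
  motion=[
    {"x":0,"y":0,"z":0,"wx":0,"wy":0,"wz":0,"jaw":0.4},
    {"x":0,"y":0,"z":2,"wx":0,"wy":0,"wz":0,"jaw":0.4},
    {"x":0,"y":0,"z":4,"wx":0,"wy":0,"wz":0,"jaw":0.4},
    {"x":0,"y":0,"z":6,"wx":0,"wy":0,"wz":0,"jaw":0.4},
    {"x":0,"y":0,"z":7.5,"wx":0,"wy":0,"wz":0,"jaw":0.4},
  ],
)

```text
time_s: 3.2
tool_pos: [0.5116, -0.0233, 0.1009]
tcp_rot: [[0.936, -0.353, 0.002], [-0.353, -0.936, 0.0], [0.002, -0.001, -1.0]]
force: [0.2, 0.2, -0.8]
finger_gap: 0.0378
grip_force: 0.0
```

>>> play_rows(
  motion=[
    {"x":0,"y":0,"z":0,"wx":0,"wy":0,"wz":0,"jaw":0.1},
    {"x":0,"y":0,"z":0,"wx":0,"wy":0,"wz":0,"jaw":0},
    {"x":0,"y":0,"z":0,"wx":0,"wy":0,"wz":0,"jaw":0},
    {"x":0,"y":0,"z":0,"wx":0,"wy":0,"wz":0,"jaw":0},
    {"x":0,"y":0,"z":0,"wx":0,"wy":0,"wz":0,"jaw":0},
  ],
  grip_force=20,
)

```text
time_s: 3.7
tool_pos: [0.5119, -0.0231, 0.1015]
tcp_rot: [[0.935, -0.354, 0.003], [-0.354, -0.935, 0.0], [0.003, -0.001, -1.0]]
force: [1.0, 0.9, 0.4]
finger_gap: 0.0132
grip_force: 20.0
```

```bash
python3 - <<'E'
import numpy as np
# arc of the TCP relative to start, tool constant pointing down: y_tool=-ex, z down
p=lambda t:np.array([-(.228*np.cos(t)-.012*np.sin(t)),.068+.228*np.sin(t)+.012*np.cos(t)])
t0=.171
for t in np.linspace(t0,1.72,31):
    d=(p(t)-p(t0))*100; print(f"{t:.3f} y {-d[0]:.1f} z {-d[1]:.1f}")
E
```

```text
0.171 y -0.0 z -0.0
0.223 y -0.3 z -1.1
0.274 y -0.6 z -2.3
0.326 y -1.0 z -3.4
0.378 y -1.5 z -4.5
0.429 y -2.0 z -5.5
0.481 y -2.6 z -6.5
0.532 y -3.2 z -7.5
0.584 y -3.9 z -8.5
0.636 y -4.6 z -9.4
0.687 y -5.4 z -10.3
0.739 y -6.2 z -11.2
0.791 y -7.1 z -12.0
0.842 y -8.0 z -12.7
0.894 y -8.9 z -13.5
0.946 y -9.9 z -14.1
0.997 y -10.9 z -14.7
1.049 y -11.9 z -15.3
1.100 y -13.0 z -15.8
1.152 y -14.1 z -16.3
1.204 y -15.2 z -16.6
1.255 y -16.3 z -17.0
1.307 y -17.5 z -17.3
1.359 y -18.6 z -17.5
1.410 y -19.8 z -17.6
1.462 y -21.0 z -17.7
1.513 y -22.2 z -17.8
1.565 y -23.3 z -17.7
1.617 y -24.5 z -17.7
1.668 y -25.7 z -17.5
1.720 y -26.8 z -17.3
```

>>> play_rows(
  motion=[
    {"x":0,"y":-0.3,"z":-1.1,"wx":0,"wy":0,"wz":0,"jaw":0},
    {"x":0,"y":-0.6,"z":-2.3,"wx":0,"wy":0,"wz":0,"jaw":0},
    {"x":0,"y":-1.0,"z":-3.4,"wx":0,"wy":0,"wz":0,"jaw":0},
    {"x":0,"y":-1.5,"z":-4.5,"wx":0,"wy":0,"wz":0,"jaw":0},
    {"x":0,"y":-2.0,"z":-5.5,"wx":0,"wy":0,"wz":0,"jaw":0},
  ],
)

```text
time_s: 4.2
tool_pos: [0.5184, -0.0053, 0.1566]
tcp_rot: [[0.935, -0.355, 0.001], [-0.355, -0.935, -0.001], [0.002, 0.001, -1.0]]
force: [4.7, -2.8, -5.6]
finger_gap: 0.0136
grip_force: 20.0
```

>>> play_rows(
  motion=[
    {"x":0,"y":-0.6,"z":-1.0,"wx":0,"wy":0,"wz":0,"jaw":0},
    {"x":0,"y":-1.2,"z":-2.0,"wx":0,"wy":0,"wz":0,"jaw":0},
    {"x":0,"y":-1.9,"z":-3.0,"wx":0,"wy":0,"wz":0,"jaw":0},
    {"x":0,"y":-2.6,"z":-3.9,"wx":0,"wy":0,"wz":0,"jaw":0},
    {"x":0,"y":-3.4,"z":-4.8,"wx":0,"wy":0,"wz":0,"jaw":0},
  ],
)

```text
time_s: 4.7
tool_pos: [0.5294, 0.0235, 0.2046]
tcp_rot: [[0.934, -0.356, -0.001], [-0.356, -0.934, -0.005], [0.001, 0.005, -1.0]]
force: [1.9, -8.6, -0.8]
finger_gap: 0.0131
grip_force: 20.0
```

>>> play_rows(
  motion=[
    {"x":0,"y":-0.8,"z":-0.9,"wx":0,"wy":0,"wz":0,"jaw":0},
    {"x":0,"y":-1.7,"z":-1.7,"wx":0,"wy":0,"wz":0,"jaw":0},
    {"x":0,"y":-2.6,"z":-2.4,"wx":0,"wy":0,"wz":0,"jaw":0},
    {"x":0,"y":-3.5,"z":-3.2,"wx":0,"wy":0,"wz":0,"jaw":0},
    {"x":0,"y":-4.5,"z":-3.8,"wx":0,"wy":0,"wz":0,"jaw":0},
  ],
)

```text
time_s: 5.2
tool_pos: [0.5441, 0.0619, 0.2436]
tcp_rot: [[0.934, -0.358, -0.003], [-0.358, -0.934, -0.011], [0.001, 0.011, -1.0]]
force: [-3.3, -14.7, 12.7]
finger_gap: 0.0134
grip_force: 20.0
```

>>> play_rows(
  motion=[
    {"x":0,"y":-1.0,"z":-0.6,"wx":0,"wy":0,"wz":0,"jaw":0},
    {"x":0,"y":-2.0,"z":-1.2,"wx":0,"wy":0,"wz":0,"jaw":0},
    {"x":0,"y":-3.1,"z":-1.7,"wx":0,"wy":0,"wz":0,"jaw":0},
    {"x":0,"y":-4.2,"z":-2.2,"wx":0,"wy":0,"wz":0,"jaw":0},
    {"x":0,"y":-5.3,"z":-2.5,"wx":0,"wy":0,"wz":0,"jaw":0},
  ],
)

```text
time_s: 5.7
tool_pos: [0.5637, 0.1132, 0.2703]
tcp_rot: [[0.934, -0.358, -0.001], [-0.358, -0.934, -0.008], [0.002, 0.008, -1.0]]
force: [-5.6, -11.1, 23.2]
finger_gap: 0.0136
grip_force: 20.0
```

```bash
python3 - <<'E'
import numpy as np
from scipy.optimize import least_squares
T=np.array([[.5119,-.0231,.1015],[.5184,-.0053,.1566],[.5294,.0235,.2046],[.5441,.0619,.2436],[.5637,.1132,.2703]])
g=np.c_[(T[:,:2]-T[0,:2])@[.355,.935],T[:,2]-T[0,2]]
# circle through start region of radius R=.2283
f=lambda q:np.hypot(g[:,0]-q[0],g[:,1]-q[1])-.2283
r=least_squares(f,[.2226,-.05]);print(r.x,r.fun*1000)
c=r.x;a=np.arctan2(g[:,1]-c[1],c[0]-g[:,0])-.0526;print('theta',a)
for t in np.arange(a[-1],1.78,.05):
    q=np.array([c[0]-.2283*np.cos(t+.0526),c[1]+.2283*np.sin(t+.0526)])-g[-1]; print(f"{t:.3f} y {-q[0]*100:.1f} z {-q[1]*100:.1f}")
E
```

```text
[ 0.22374779 -0.04491339] [-0.08894728 -0.38640502  0.11089434  1.09256385 -0.82544645]
theta [0.14549952 0.40168675 0.65237358 0.90056906 1.16858116]
1.169 y 0.0 z -0.1
1.219 y -1.1 z -0.4
1.269 y -2.2 z -0.8
1.319 y -3.3 z -1.0
1.369 y -4.4 z -1.2
1.419 y -5.5 z -1.3
1.469 y -6.7 z -1.4
1.519 y -7.8 z -1.5
1.569 y -8.9 z -1.4
1.619 y -10.1 z -1.3
1.669 y -11.2 z -1.2
1.719 y -12.3 z -1.0
1.769 y -13.4 z -0.7
```

>>> play_rows(
  motion=[
    {"x":0,"y":-1.1,"z":-0.8,"wx":0,"wy":0,"wz":0,"jaw":0},
    {"x":0,"y":-2.2,"z":-1.1,"wx":0,"wy":0,"wz":0,"jaw":0},
    {"x":0,"y":-3.3,"z":-1.3,"wx":0,"wy":0,"wz":0,"jaw":0},
    {"x":0,"y":-4.4,"z":-1.5,"wx":0,"wy":0,"wz":0,"jaw":0},
    {"x":0,"y":-5.5,"z":-1.6,"wx":0,"wy":0,"wz":0,"jaw":0},
  ],
)

```text
time_s: 6.2
tool_pos: [0.5841, 0.1673, 0.2842]
tcp_rot: [[0.934, -0.356, 0.0], [-0.356, -0.934, -0.005], [0.002, 0.004, -1.0]]
force: [1.7, -5.9, 3.3]
finger_gap: 0.0134
grip_force: 20.0
```

>>> play_rows(
  motion=[
    {"x":0,"y":-1.1,"z":-0.1,"wx":0,"wy":0,"wz":0,"jaw":0},
    {"x":0,"y":-2.2,"z":-0.1,"wx":0,"wy":0,"wz":0,"jaw":0},
    {"x":0,"y":-3.4,"z":0,"wx":0,"wy":0,"wz":0,"jaw":0},
    {"x":0,"y":-4.5,"z":0.1,"wx":0,"wy":0,"wz":0,"jaw":0},
    {"x":0,"y":-5.4,"z":0.2,"wx":0,"wy":0,"wz":0,"jaw":0},
  ],
)

```text
time_s: 6.7
tool_pos: [0.604, 0.2205, 0.281]
tcp_rot: [[0.935, -0.355, 0.001], [-0.355, -0.935, -0.001], [0.002, 0.001, -1.0]]
force: [4.2, -3.9, 4.8]
finger_gap: 0.0129
grip_force: 20.0
```

>>> play_rows(
  motion=[
    {"x":0,"y":0,"z":0,"wx":0,"wy":0,"wz":0,"jaw":0.35},
    {"x":0,"y":0,"z":0,"wx":0,"wy":0,"wz":0,"jaw":0.35},
    {"x":0,"y":0,"z":0,"wx":0,"wy":0,"wz":0,"jaw":0.35},
    {"x":0,"y":0,"z":-1,"wx":0,"wy":0,"wz":0,"jaw":0.35},
    {"x":0,"y":0,"z":-3,"wx":0,"wy":0,"wz":0,"jaw":0.35},
  ],
)

```text
time_s: 7.2
tool_pos: [0.6018, 0.2205, 0.3098]
tcp_rot: [[0.935, -0.354, -0.004], [-0.354, -0.935, -0.001], [-0.003, 0.002, -1.0]]
force: [0.9, -0.4, -0.6]
finger_gap: 0.0326
grip_force: 0.0
```

>>> play_rows(
  motion=[
    {"x":0,"y":0,"z":-3,"wx":0,"wy":0,"wz":0,"jaw":0.35},
    {"x":0,"y":0,"z":-6,"wx":0,"wy":0,"wz":0,"jaw":0.35},
    {"x":0,"y":4,"z":-7,"wx":0,"wy":0,"wz":0,"jaw":0.35},
    {"x":0,"y":9,"z":-7,"wx":0,"wy":0,"wz":0,"jaw":0.35},
    {"x":0,"y":14,"z":-7,"wx":0,"wy":0,"wz":0,"jaw":0.35},
  ],
)

```text
time_s: 7.7
tool_pos: [0.5528, 0.089, 0.3816]
tcp_rot: [[0.936, -0.353, 0.001], [-0.353, -0.936, 0.001], [0.001, -0.001, -1.0]]
force: [0.4, -0.8, 0.8]
finger_gap: 0.0331
grip_force: 0.0
```

```bash
python3 - <<'E'
from h import *
ims=[]
for n in ['scene','side','wrist']:
    i,f=cam(n); im,d=robot.grab_frame(n); np.savez(f'{n}1.npz',im=im,d=d,f=f,**{k:np.array(i[k]) for k in('cx','cy','xyz','attitude')}); ims.append(im)
cv2.imwrite('pics/after.png',np.hstack([cv2.resize(ims[0][100:340,120:480],(400,267)),cv2.resize(ims[2],(400,300))[:267]]))
E
```

```text
(no output)
```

View pics/after.png

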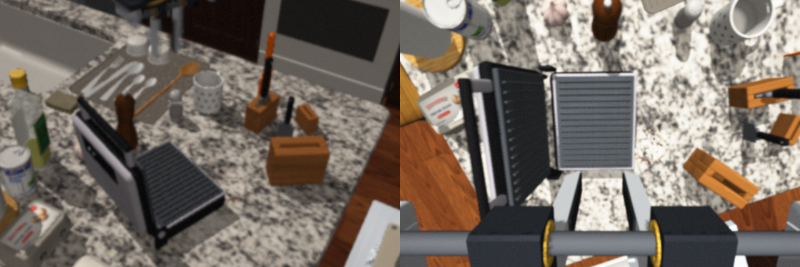

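```bash
python3 - <<'E'
from cloud import *
yaw=np.radians(69.2);ex=np.array([np.cos(yaw),np.sin(yaw)]);ey=np.array([-ex[1],ex[0]])
O=np.array([.555,.0955])
for n in('wrist','scene','side'):
    P,C,u,v=cloud(n+'1.npz');C=C.astype(int)
    q=P[:,:2]-O;gx=q@ex;gy=q@ey
    m=(P[:,2]>.045)&(P[:,2]<.075)&(abs(gx)<.12)&(abs(gy)<.14)
    r=cv2.minAreaRect((P[m,:2]*1000).astype(np.float32))
    print(n,m.sum(),'z',np.percentile(P[m,2],[5,50,90,97]),'gx',np.percentile(gx[m],[.5,99.5]),'gy',np.percentile(gy[m],[.5,99.5]),r)
    # upright lid handle
    b=(P[:,2]>.26)&(P[:,2]<.32)&(abs(gx-.12)<.06)&(abs(gy)<.07)
    if b.sum()>10: print('bar',b.sum(),np.percentile(gx[b],[3,50,97]),np.percentile(P[b,2],[3,50,97]))
    s=(np.hypot(P[:,0]-.485,P[:,1]+.259)<.025)&(P[:,2]>.12)&(P[:,2]<.22)&(C.sum(1)<200)
    if s.sum()>5: print('scr',s.sum(),np.percentile(P[s],[3,50,97],axis=0).T, 'top z',P[s,2].max(), cv2.minAreaRect((P[s&(P[:,2]>.19),:2]*1000).astype(np.float32)))
    t=(P[:,2]>.068)&(P[:,2]<.08)&(C[:,2]>C[:,0]*1.5)&(np.hypot(P[:,0]-.487,P[:,1]+.262)<.065)
    if t.sum()>20: print('stand',t.sum(),np.median(P[t,2]),cv2.minAreaRect((P[t,:2]*1000).astype(np.float32)))
s=robot.get_state();print(s['joint_positions'],s['tool_pos'],s['time_s'])
E
```

```text
wrist 15918 z [0.05302628 0.05800469 0.06174061 0.06272287] gx [-0.09030386  0.09378232] gy [-0.10857063  0.11118356] ((557.2659301757812, 100.31288146972656), (198.95806884765625, 248.26573181152344), 69.11798095703125)
bar 3008 [0.12866344 0.13241255 0.14027077] [0.29326205 0.30022889 0.30237197]
scr 302 [[ 0.48200792  0.48961378  0.49410877]
 [-0.26605757 -0.2547712  -0.25288334]
 [ 0.1211545   0.13925727  0.1573184 ]] top z 0.1589650052774988 ((0.0, 0.0), (0.0, 0.0), 0.0)
stand 1547 0.07639163771457347 ((486.08074951171875, -263.61956787109375), (93.95410919189453, 45.083370208740234), 81.63121795654297)
scene 3707 z [0.0512913  0.05696068 0.06085871 0.06266208] gx [-0.08996506  0.10888878] gy [-0.10632104  0.12101355] ((553.8721313476562, 109.52265930175781), (213.17333984375, 227.8436279296875), 71.18317413330078)
bar 359 [0.13058877 0.13897044 0.14304841] [0.2917228  0.29873534 0.30106566]
scr 198 [[ 0.47849349  0.48411802  0.49433019]
 [-0.2699471  -0.25692938 -0.25237919]
 [ 0.12291742  0.1688523   0.20576919]] top z 0.20810332169278345 ((486.54736328125, -261.56103515625), 
[... 300 characters left out ...]
50556] ((554.9480590820312, 106.32740783691406), (209.1942138671875, 245.97023010253906), 67.72688293457031)
bar 325 [0.13383145 0.14023751 0.14375525] [0.28893919 0.2966784  0.30079117]
scr 151 [[ 0.47827315  0.48439671  0.49348492]
 [-0.26868857 -0.25703891 -0.25086348]
 [ 0.12377397  0.17036547  0.20563267]] top z 0.20805517567641352 ((485.35821533203125, -260.7828674316406), (15.193096160888672, 16.370248794555664), 4.524966239929199)
stand 181 0.07398115061547317 ((487.1919250488281, -262.0086975097656), (99.75604248046875, 47.71404266357422), 81.46699523925781)
[-0.13462362  0.34957875 -0.10375134  1.49630714  0.03824131  1.29640807
 -2.18206354] [0.55291133 0.08604124 0.38208309] 7.85
```

>>> play_rows(
  motion=[
    {"x":0,"y":2,"z":0,"wx":0,"wy":0,"wz":-0.14,"jaw":0.5},
    {"x":0,"y":4,"z":0,"wx":0,"wy":0,"wz":-0.28,"jaw":0.5},
    {"x":0,"y":6,"z":0,"wx":0,"wy":0,"wz":-0.42,"jaw":0.5},
    {"x":0,"y":8,"z":0,"wx":0,"wy":0,"wz":-0.56,"jaw":0.5},
    {"x":0,"y":9,"z":0,"wx":0,"wy":0,"wz":-0.7,"jaw":0.5},
  ],
)

```text
time_s: 8.35
tool_pos: [0.5215, 0.0055, 0.381]
tcp_rot: [[0.942, 0.337, 0.0], [0.337, -0.942, 0.0], [0.0, -0.0, -1.0]]
force: [0.8, -0.2, -0.8]
finger_gap: 0.0471
grip_force: 0.0
```

>>> play_rows(
  motion=[
    {"x":0,"y":0,"z":0,"wx":0,"wy":0,"wz":-0.14,"jaw":0.5},
    {"x":0,"y":0,"z":0,"wx":0,"wy":0,"wz":-0.28,"jaw":0.5},
    {"x":0,"y":0,"z":0,"wx":0,"wy":0,"wz":-0.42,"jaw":0.5},
    {"x":0,"y":0,"z":0,"wx":0,"wy":0,"wz":-0.56,"jaw":0.5},
    {"x":0,"y":0,"z":0,"wx":0,"wy":0,"wz":-0.7,"jaw":0.5},
  ],
)

```text
time_s: 8.85
tool_pos: [0.522, 0.0074, 0.381]
tcp_rot: [[0.501, 0.865, 0.001], [0.865, -0.501, 0.001], [0.001, -0.0, -1.0]]
force: [-0.3, -0.3, -0.9]
finger_gap: 0.0475
grip_force: 0.0
```

>>> play_rows(
  motion=[
    {"x":0,"y":0,"z":0,"wx":0,"wy":0,"wz":-0.14,"jaw":0.5},
    {"x":0,"y":0,"z":0,"wx":0,"wy":0,"wz":-0.28,"jaw":0.5},
    {"x":0,"y":0,"z":0,"wx":0,"wy":0,"wz":-0.42,"jaw":0.5},
    {"x":0,"y":0,"z":0,"wx":0,"wy":0,"wz":-0.56,"jaw":0.5},
    {"x":0,"y":0,"z":0,"wx":0,"wy":0,"wz":-0.7,"jaw":0.5},
  ],
)

```text
time_s: 9.35
tool_pos: [0.522, 0.0074, 0.381]
tcp_rot: [[-0.174, 0.985, 0.001], [0.985, 0.174, 0.001], [0.001, 0.001, -1.0]]
force: [-0.8, 0.8, 0.1]
finger_gap: 0.0467
grip_force: 0.0
```

>>> play_rows(
  motion=[
    {"x":0,"y":0,"z":0,"wx":0,"wy":0,"wz":-0.14,"jaw":0.5},
    {"x":0,"y":0,"z":0,"wx":0,"wy":0,"wz":-0.28,"jaw":0.5},
    {"x":0,"y":0,"z":0,"wx":0,"wy":0,"wz":-0.42,"jaw":0.5},
    {"x":0,"y":0,"z":0,"wx":0,"wy":0,"wz":-0.56,"jaw":0.5},
    {"x":0,"y":0,"z":0,"wx":0,"wy":0,"wz":-0.7,"jaw":0.5},
  ],
)

```text
time_s: 9.85
tool_pos: [0.522, 0.0074, 0.3811]
tcp_rot: [[-0.767, 0.641, 0.001], [0.641, 0.767, 0.001], [0.0, 0.001, -1.0]]
force: [-0.1, 0.2, -0.5]
finger_gap: 0.0468
grip_force: 0.0
```

>>> play_rows(
  motion=[
    {"x":0,"y":0,"z":3,"wx":0,"wy":0,"wz":-0.14,"jaw":0.5},
    {"x":0,"y":0,"z":6,"wx":0,"wy":0,"wz":-0.28,"jaw":0.5},
    {"x":0,"y":0,"z":8,"wx":0,"wy":0,"wz":-0.34,"jaw":0.5},
    {"x":0,"y":0,"z":10,"wx":0,"wy":0,"wz":-0.34,"jaw":0.5},
    {"x":0,"y":0,"z":10,"wx":0,"wy":0,"wz":-0.34,"jaw":0.5},
  ],
)

```text
time_s: 10.35
tool_pos: [0.5204, 0.0066, 0.2787]
tcp_rot: [[-0.935, 0.355, -0.004], [0.355, 0.935, 0.001], [0.005, -0.001, -1.0]]
force: [-0.4, -1.0, 0.3]
finger_gap: 0.0469
grip_force: 0.0
```

>>> play_rows(
  motion=[
    {"x":0,"y":0,"z":0,"wx":-0.14,"wy":0,"wz":0,"jaw":0.5},
    {"x":0,"y":0,"z":0,"wx":-0.28,"wy":0,"wz":0,"jaw":0.5},
    {"x":0,"y":0,"z":0,"wx":-0.42,"wy":0,"wz":0,"jaw":0.5},
    {"x":0,"y":0,"z":0,"wx":-0.56,"wy":0,"wz":0,"jaw":0.5},
    {"x":0,"y":0,"z":0,"wx":-0.7,"wy":0,"wz":0,"jaw":0.5},
  ],
)

```text
time_s: 10.85
tool_pos: [0.5236, 0.0052, 0.2833]
tcp_rot: [[-0.934, 0.268, 0.235], [0.357, 0.713, 0.604], [-0.006, 0.648, -0.762]]
force: [0.8, 0.4, -1.1]
finger_gap: 0.0474
grip_force: 0.0
```

```bash
python3 -c "
from h import *
s=robot.get_state();print(s['joint_positions'],s['tool_pos'],s['tcp_rot'],s['time_s'])"
```

```text
[ 1.11324733  0.6184539  -1.07459065  1.95220091 -0.23417153  0.71804818
  1.54655274] [0.52362687 0.00517806 0.28326598] [[-0.93409209  0.26840446  0.23543792]
 [ 0.35698477  0.71286974  0.60363781]
 [-0.00581749  0.64790105 -0.76170229]] 10.85
```

>>> play_rows(
  motion=[
    {"x":0,"y":-1.3,"z":1.6,"wx":-0.04,"wy":0,"wz":0,"jaw":0.5},
    {"x":0,"y":-2.6,"z":3.1,"wx":-0.08,"wy":0,"wz":0,"jaw":0.5},
    {"x":0,"y":-3.9,"z":4.6,"wx":-0.085,"wy":0,"wz":0,"jaw":0.5},
    {"x":0,"y":-5.2,"z":6.1,"wx":-0.085,"wy":0,"wz":0,"jaw":0.5},
    {"x":0,"y":-5.2,"z":6.1,"wx":-0.085,"wy":0,"wz":0,"jaw":0.5},
  ],
)

```text
time_s: 11.35
tool_pos: [0.5217, 0.0052, 0.1996]
tcp_rot: [[-0.934, 0.253, 0.251], [0.356, 0.66, 0.662], [0.002, 0.708, -0.707]]
force: [-0.5, 0.2, -0.2]
finger_gap: 0.0469
grip_force: 0.0
```

```bash
python3 -c "
from h import *
s=robot.get_state();print(s['joint_positions'],s['tool_pos'],s['tcp_rot'],s['time_s'])"
```

```text
[ 1.10916677  0.8162627  -1.04266232  2.04112107 -0.20100897  0.53343618
  1.64912601] [0.5217315  0.00515099 0.19956617] [[-0.93441134  0.25318245  0.2505476 ]
 [ 0.35618834  0.65960539  0.66185391]
 [ 0.00230725  0.70768593 -0.70652339]] 11.35
```

>>> play_rows(
  motion=[
    {"x":0,"y":2.8,"z":-2.8,"wx":0.14,"wy":0,"wz":0,"jaw":0.5},
    {"x":0,"y":5.6,"z":-5.6,"wx":0.28,"wy":0,"wz":0,"jaw":0.5},
    {"x":0,"y":8.4,"z":-8.4,"wx":0.42,"wy":0,"wz":0,"jaw":0.5},
    {"x":0,"y":10.6,"z":-10.6,"wx":0.56,"wy":0,"wz":0,"jaw":0.5},
    {"x":0,"y":10.6,"z":-10.6,"wx":0.7,"wy":0,"wz":0,"jaw":0.5},
  ],
)

```text
time_s: 11.85
tool_pos: [0.5249, 0.0073, 0.359]
tcp_rot: [[-0.934, 0.354, 0.044], [0.357, 0.931, 0.073], [-0.015, 0.083, -0.996]]
force: [-0.7, 1.2, -0.3]
finger_gap: 0.0472
grip_force: 0.0
```

>>> play_rows(
  motion=[
    {"x":0,"y":0,"z":0,"wx":0.085,"wy":0,"wz":0,"jaw":0.5},
    {"x":0,"y":0,"z":0,"wx":0.085,"wy":0,"wz":0,"jaw":0.5},
    {"x":0,"y":0,"z":0,"wx":0.085,"wy":0,"wz":0,"jaw":0.5},
  ],
)

```text
time_s: 12.15
tool_pos: [0.5215, 0.0064, 0.3513]
tcp_rot: [[-0.935, 0.354, 0.001], [0.354, 0.935, 0.001], [-0.001, 0.002, -1.0]]
force: [0.2, -0.3, -0.8]
finger_gap: 0.047
grip_force: 0.0
```

>>> play_rows(
  motion=[
    {"x":-1,"y":-4.4,"z":0,"wx":0,"wy":0,"wz":0.14,"jaw":0.5},
    {"x":-2,"y":-8.8,"z":0,"wx":0,"wy":0,"wz":0.28,"jaw":0.5},
    {"x":-3,"y":-13.2,"z":0,"wx":0,"wy":0,"wz":0.42,"jaw":0.5},
    {"x":-4,"y":-17.6,"z":0,"wx":0,"wy":0,"wz":0.56,"jaw":0.5},
    {"x":-5,"y":-22,"z":0,"wx":0,"wy":0,"wz":0.7,"jaw":0.5},
  ],
)

```text
time_s: 12.65
tool_pos: [0.488, -0.2218, 0.3503]
tcp_rot: [[-0.477, 0.879, 0.001], [0.879, 0.477, 0.001], [0.001, 0.001, -1.0]]
force: [0.3, -0.6, 0.7]
finger_gap: 0.0469
grip_force: 0.0
```

>>> play_rows(
  motion=[
    {"x":0,"y":0,"z":0,"wx":0,"wy":0,"wz":0.14,"jaw":0.5},
    {"x":0,"y":0,"z":0,"wx":0,"wy":0,"wz":0.28,"jaw":0.5},
    {"x":0,"y":0,"z":0,"wx":0,"wy":0,"wz":0.42,"jaw":0.5},
    {"x":0,"y":0,"z":0,"wx":0,"wy":0,"wz":0.56,"jaw":0.5},
    {"x":0,"y":0,"z":0,"wx":0,"wy":0,"wz":0.654,"jaw":0.5},
  ],
)

```text
time_s: 13.15
tool_pos: [0.4885, -0.2201, 0.3501]
tcp_rot: [[0.156, 0.988, 0.0], [0.988, -0.156, 0.002], [0.002, -0.0, -1.0]]
force: [0.3, 0.5, 0.6]
finger_gap: 0.0469
grip_force: 0.0
```

```bash
cat > scr.py <<'E'
from h import *
i,f=cam('wrist'); s=robot.get_state(); im,d=robot.grab_frame('wrist')
import sys
if len(sys.argv)>1: cv2.imwrite(sys.argv[1],im)
v,u=np.nonzero(d>.05);P=deproj(i,f,u,v,d[v,u]);C=im[v,u].astype(int)
print(s['joint_positions'],s['tool_pos'],s['tcp_rot'].round(3).tolist(),s['time_s'])
k=(np.hypot(P[:,0]-.4865,P[:,1]+.262)<.03)
for lo,hi in((.1,.14),(.14,.17),(.17,.195),(.195,.215)):
    m=k&(P[:,2]>lo)&(P[:,2]<hi)
    if m.sum()>5: print(lo,m.sum(),np.percentile(P[m],[2,50,98],axis=0).T.round(4).tolist(),cv2.minAreaRect((P[m,:2]*1000).astype(np.float32)))
t=(P[:,2]>.068)&(P[:,2]<.08)&(C[:,2]>C[:,0]*1.5)&(np.hypot(P[:,0]-.487,P[:,1]+.262)<.065)
print('stand',t.sum(),cv2.minAreaRect((P[t,:2]*1000).astype(np.float32)))
E
python3 scr.py
```

```text
[ 0.61176391  0.34164206 -0.33895838  1.61163054  0.1177205   1.20902727
  0.09261824] [ 0.4884701  -0.22007795  0.350112  ] [[0.156, 0.988, 0.0], [0.988, -0.156, 0.002], [0.002, -0.0, -1.0]] 13.15
0.1 92 [[0.4795, 0.4876, 0.4942], [-0.2607, -0.2552, -0.2542], [0.1022, 0.121, 0.1397]] ((487.3603820800781, -257.02960205078125), (5.600361347198486, 15.33056640625), 79.59490966796875)
0.14 86 [[0.4797, 0.4873, 0.4939], [-0.2599, -0.2551, -0.2541], [0.1412, 0.156, 0.1697]] ((487.35028076171875, -256.6291809082031), (5.040249824523926, 14.830282211303711), 78.82694244384766)
0.17 90 [[0.4798, 0.4871, 0.4941], [-0.2607, -0.255, -0.2539], [0.1709, 0.1824, 0.1941]] ((487.6753234863281, -256.7218933105469), (5.185766696929932, 15.093046188354492), 75.8396987915039)
0.195 285 [[0.4781, 0.4861, 0.4936], [-0.2733, -0.2627, -0.2544], [0.1966, 0.2061, 0.2087]] ((485.8333435058594, -263.95318603515625), (19.80094337463379, 16.157655715942383), 81.92739868164062)
stand 1396 ((485.9133605957031, -264.5445251464844), (92.45127868652344, 45.858131408691406), 81.67481231689453)
```

>>> play_rows(
  motion=[
    {"x":-4.4,"y":0.5,"z":0,"wx":0,"wy":0,"wz":-0.014,"jaw":0.5},
    {"x":-4.4,"y":0.5,"z":0,"wx":0,"wy":0,"wz":-0.014,"jaw":0.5},
    {"x":-4.4,"y":0.5,"z":4,"wx":0,"wy":0,"wz":-0.014,"jaw":0.5},
    {"x":-4.4,"y":0.5,"z":8,"wx":0,"wy":0,"wz":-0.014,"jaw":0.5},
    {"x":-4.4,"y":0.5,"z":10,"wx":0,"wy":0,"wz":-0.014,"jaw":0.5},
  ],
)

```text
time_s: 13.7
tool_pos: [0.4854, -0.2633, 0.2472]
tcp_rot: [[0.135, 0.991, -0.004], [0.991, -0.135, 0.003], [0.002, -0.004, -1.0]]
force: [-1.2, 0.5, 0.5]
finger_gap: 0.0472
grip_force: 0.0
```

```bash
python3 scr.py pics/w2.png
```

```text
[ 0.6592762   0.4571755  -0.31375935  1.72997346  0.16262836  0.98476457
  0.1495428 ] [ 0.48535356 -0.26325032  0.24718182] [[0.135, 0.991, -0.004], [0.991, -0.135, 0.003], [0.002, -0.004, -1.0]] 13.7
0.1 134 [[0.479, 0.4873, 0.4941], [-0.2601, -0.255, -0.254], [0.1011, 0.1218, 0.1386]] ((486.82147216796875, -257.205322265625), (6.425807476043701, 15.94243049621582), 83.11101531982422)
0.14 141 [[0.4789, 0.4872, 0.4941], [-0.2601, -0.2549, -0.254], [0.141, 0.1563, 0.1693]] ((487.0233459472656, -257.2269287109375), (6.412106990814209, 15.95984935760498), 80.33992767333984)
0.17 161 [[0.479, 0.4871, 0.494], [-0.2599, -0.255, -0.2539], [0.1707, 0.1833, 0.1944]] ((486.8186340332031, -257.02105712890625), (6.340803623199463, 15.86634349822998), 82.37567138671875)
0.195 605 [[0.478, 0.486, 0.4935], [-0.2734, -0.2626, -0.2543], [0.1962, 0.2061, 0.2084]] ((485.7197570800781, -263.9913330078125), (20.259408950805664, 16.24544906616211), 81.8780288696289)
stand 2290 ((486.2385559082031, -264.2294921875), (92.09910583496094, 45.86689758300781), 82.36787414550781)
```

>>> play_rows(
  motion=[
    {"x":0,"y":0,"z":3,"wx":0,"wy":0,"wz":0,"jaw":0.5},
    {"x":0,"y":0,"z":6,"wx":0,"wy":0,"wz":0,"jaw":0.5},
    {"x":0,"y":0,"z":9,"wx":0,"wy":0,"wz":0,"jaw":0.5},
    {"x":0,"y":0,"z":10,"wx":0,"wy":0,"wz":0,"jaw":0.5},
    {"x":0,"y":0,"z":10,"wx":0,"wy":0,"wz":0,"jaw":0.5},
  ],
)

```text
time_s: 14.25
tool_pos: [0.4874, -0.2629, 0.1497]
tcp_rot: [[0.134, 0.991, -0.002], [0.991, -0.134, 0.001], [0.001, -0.002, -1.0]]
force: [-0.6, -0.0, 1.4]
finger_gap: 0.047
grip_force: 0.0
```

>>> play_rows(
  motion=[
    {"x":0,"y":0,"z":0,"wx":0,"wy":0,"wz":0,"jaw":0.3},
    {"x":0,"y":0,"z":0,"wx":0,"wy":0,"wz":0,"jaw":0.1},
    {"x":0,"y":0,"z":0,"wx":0,"wy":0,"wz":0,"jaw":0},
    {"x":0,"y":0,"z":0,"wx":0,"wy":0,"wz":0,"jaw":0},
    {"x":0,"y":0,"z":0,"wx":0,"wy":0,"wz":0,"jaw":0},
  ],
  grip_force=40,
)

```text
time_s: 14.75
tool_pos: [0.4888, -0.2625, 0.1509]
tcp_rot: [[0.132, 0.991, 0.001], [0.991, -0.132, -0.001], [-0.0, 0.001, -1.0]]
force: [-0.4, 0.4, 3.5]
finger_gap: 0.0156
grip_force: 40.0
```

```bash
python3 scr.py
```

```text
[ 0.62833317  0.57249151 -0.28152159  1.83964789  0.22079993  0.75860571
  0.09568349] [ 0.48884827 -0.26245277  0.15094571] [[0.132, 0.991, 0.001], [0.991, -0.132, -0.001], [-0.0, 0.001, -1.0]] 14.75
0.1 398 [[0.4805, 0.4885, 0.4955], [-0.2605, -0.2551, -0.2539], [0.1014, 0.1225, 0.1394]] ((488.3150634765625, -257.0010070800781), (6.483370304107666, 15.906268119812012), 82.18203735351562)
0.14 919 [[0.4709, 0.4885, 0.5071], [-0.2598, -0.2547, -0.2506], [0.1413, 0.1611, 0.1696]] ((488.59649658203125, -256.4221496582031), (8.040853500366211, 39.62053298950195), 82.5777359008789)
0.17 1706 [[0.47, 0.4889, 0.5077], [-0.2594, -0.2546, -0.2503], [0.1705, 0.184, 0.1946]] ((488.3774108886719, -256.35430908203125), (9.01092529296875, 40.184383392333984), 82.62503814697266)
0.195 2843 [[0.4704, 0.4878, 0.5072], [-0.2706, -0.2558, -0.2504], [0.1957, 0.2058, 0.2141]] ((487.5484924316406, -262.53851318359375), (21.292434692382812, 40.55061340332031), 82.09770202636719)
stand 3416 ((487.69866943359375, -252.46575927734375), (68.52765655517578, 45.745933532714844), 81.74183654785156)
```

>>> play_rows(
  motion=[
    {"x":0,"y":0,"z":-1,"wx":0,"wy":0,"wz":0,"jaw":0},
    {"x":0,"y":0,"z":-2.5,"wx":0,"wy":0,"wz":0,"jaw":0},
    {"x":0,"y":0,"z":-4,"wx":0,"wy":0,"wz":0,"jaw":0},
    {"x":0,"y":0,"z":-5.5,"wx":0,"wy":0,"wz":0,"jaw":0},
    {"x":0,"y":0,"z":-7,"wx":0,"wy":0,"wz":0,"jaw":0},
  ],
)

```text
time_s: 15.3
tool_pos: [0.4883, -0.2622, 0.2213]
tcp_rot: [[0.133, 0.991, -0.0], [0.991, -0.133, 0.0], [0.0, -0.0, -1.0]]
force: [0.4, 0.0, -0.3]
finger_gap: 0.016
grip_force: 40.0
```

>>> play_rows(
  motion=[
    {"x":0,"y":0,"z":-2,"wx":0,"wy":0,"wz":0,"jaw":0},
    {"x":0,"y":0,"z":-5,"wx":0,"wy":0,"wz":0,"jaw":0},
    {"x":0,"y":0,"z":-8,"wx":0,"wy":0,"wz":0,"jaw":0},
    {"x":0,"y":0,"z":-11,"wx":0,"wy":0,"wz":0,"jaw":0},
    {"x":0,"y":0,"z":-12,"wx":0,"wy":0,"wz":0,"jaw":0},
  ],
)

```text
time_s: 15.8
tool_pos: [0.4897, -0.2626, 0.3436]
tcp_rot: [[0.133, 0.991, 0.005], [0.991, -0.133, -0.002], [-0.002, 0.005, -1.0]]
force: [0.2, -0.4, -0.5]
finger_gap: 0.0158
grip_force: 40.0
```

```bash
python3 - <<'E'
from h import *
s=robot.get_state();print(s['tool_pos'],s['tcp_rot'],s['finger_gap'])
ims=[]
for n in ('scene','side'):
    i,f=cam(n); im,d=robot.grab_frame(n)
    v,u=np.nonzero(d>.1);P=deproj(i,f,u,v,d[v,u]);C=im[v,u].astype(int)
    ok=(P[:,2]>.08)&(P[:,2]<.24)&(np.hypot(P[:,0]-.488,P[:,1]+.263)<.06)
    print(n,ok.sum())
    for lo in np.arange(.1,.24,.02):
        m=ok&(P[:,2]>=lo)&(P[:,2]<lo+.02)
        if m.sum()>3: print(round(lo,2),m.sum(),np.percentile(P[m],[3,50,97],axis=0).T.round(4).tolist())
    t=(P[:,2]>.066)&(P[:,2]<.082)&(C[:,2]>C[:,0]*1.5)&(np.hypot(P[:,0]-.487,P[:,1]+.262)<.065)
    print('stand',t.sum(),cv2.minAreaRect((P[t,:2]*1000).astype(np.float32)))
    ims.append(im[60:300,240:480] if n=='scene' else im[60:300,220:460])
cv2.imwrite('pics/lift.png',cv2.resize(np.hstack(ims),(800,400)))
E
```

```text
[ 0.4897481  -0.26260742  0.34363271] [[ 0.13254535  0.9911647   0.00492648]
 [ 0.99117561 -0.13253539 -0.0022972 ]
 [-0.00162397  0.00518749 -0.99998523]] 0.015791385029943282
scene 146
0.2 72 [[0.4841, 0.4893, 0.4961], [-0.2925, -0.2591, -0.2353], [0.2006, 0.2119, 0.2191]]
0.22 73 [[0.4848, 0.4888, 0.494], [-0.2927, -0.2641, -0.2339], [0.2208, 0.2311, 0.2387]]
stand 356 ((485.9058837890625, -263.9087829589844), (98.06950378417969, 48.09330749511719), 81.40079498291016)
side 98
0.18 4 [[0.4866, 0.4881, 0.4899], [-0.2801, -0.2699, -0.2622], [0.198, 0.1994, 0.1999]]
0.2 43 [[0.4834, 0.489, 0.4944], [-0.2865, -0.2539, -0.2341], [0.2015, 0.2115, 0.2191]]
0.22 51 [[0.4831, 0.4887, 0.4956], [-0.2921, -0.2549, -0.2339], [0.2209, 0.2311, 0.2392]]
stand 238 ((485.2299499511719, -262.3036804199219), (97.77163696289062, 47.28898239135742), 81.64302062988281)
```

View pics/lift.png

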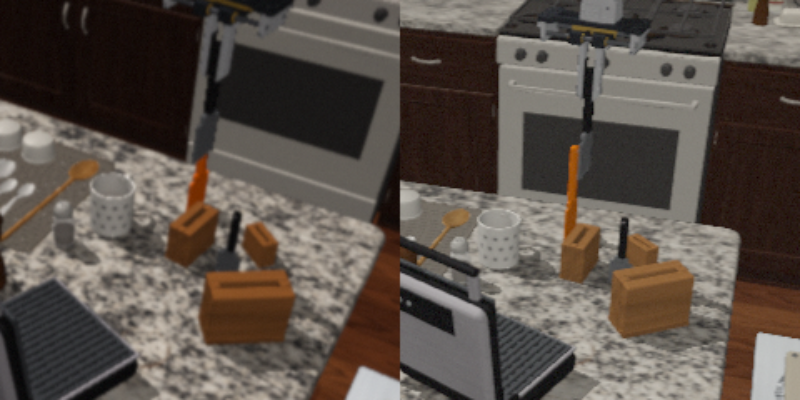

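>>> play_rows(
  motion=[
    {"x":4.5,"y":-0.1,"z":0,"wx":0,"wy":0,"wz":-0.134,"jaw":0},
    {"x":9,"y":-0.2,"z":0,"wx":0,"wy":0,"wz":-0.268,"jaw":0},
    {"x":13.5,"y":-0.4,"z":0,"wx":0,"wy":0,"wz":-0.402,"jaw":0},
    {"x":18,"y":-0.5,"z":0,"wx":0,"wy":0,"wz":-0.536,"jaw":0},
    {"x":22.5,"y":-0.6,"z":0,"wx":0,"wy":0,"wz":-0.67,"jaw":0},
  ],
)

```text
time_s: 16.4
tool_pos: [0.5111, -0.0369, 0.3385]
tcp_rot: [[-0.516, 0.856, -0.003], [0.856, 0.516, 0.0], [0.002, -0.003, -1.0]]
force: [0.6, 0.7, 0.0]
finger_gap: 0.0155
grip_force: 40.0
```

>>> play_rows(
  motion=[
    {"x":1.5,"y":1.2,"z":0,"wx":0,"wy":0,"wz":-0.134,"jaw":0},
    {"x":3.3,"y":2.5,"z":0,"wx":0,"wy":0,"wz":-0.268,"jaw":0},
    {"x":3.3,"y":2.5,"z":0,"wx":0,"wy":0,"wz":-0.402,"jaw":0},
    {"x":3.3,"y":2.5,"z":0,"wx":0,"wy":0,"wz":-0.536,"jaw":0},
    {"x":3.3,"y":2.5,"z":0,"wx":0,"wy":0,"wz":-0.67,"jaw":0},
  ],
)

```text
time_s: 16.9
tool_pos: [0.5157, 0.0027, 0.3382]
tcp_rot: [[-0.937, 0.35, -0.004], [0.35, 0.937, 0.0], [0.003, -0.001, -1.0]]
force: [0.0, -0.3, -1.2]
finger_gap: 0.016
grip_force: 40.0
```

>>> play_rows(
  motion=[
    {"x":0,"y":0,"z":0,"wx":-0.14,"wy":0,"wz":0,"jaw":0},
    {"x":0,"y":0,"z":0,"wx":-0.28,"wy":0,"wz":0,"jaw":0},
    {"x":0,"y":0,"z":0,"wx":-0.42,"wy":0,"wz":0,"jaw":0},
    {"x":0,"y":0,"z":0,"wx":-0.56,"wy":0,"wz":0,"jaw":0},
    {"x":0,"y":0,"z":0,"wx":-0.7,"wy":0,"wz":0,"jaw":0},
  ],
)

```text
time_s: 17.4
tool_pos: [0.5162, 0.0019, 0.3396]
tcp_rot: [[-0.934, 0.272, 0.232], [0.358, 0.712, 0.604], [-0.0, 0.647, -0.762]]
force: [0.4, 0.2, -1.6]
finger_gap: 0.0155
grip_force: 40.0
```

>>> play_rows(
  motion=[
    {"x":0,"y":0,"z":0,"wx":-0.085,"wy":0,"wz":0,"jaw":0},
    {"x":0,"y":0,"z":0,"wx":-0.085,"wy":0,"wz":0,"jaw":0},
    {"x":0,"y":0,"z":0,"wx":-0.085,"wy":0,"wz":0,"jaw":0},
  ],
)

```text
time_s: 17.7
tool_pos: [0.5163, 0.0028, 0.3395]
tcp_rot: [[-0.935, 0.253, 0.25], [0.356, 0.661, 0.661], [0.002, 0.707, -0.708]]
force: [-0.0, 0.3, 0.0]
finger_gap: 0.016
grip_force: 40.0
```

```bash
cat > blade.py <<'E'
from h import *
s=robot.get_state();R=np.array(s['tcp_rot']);T=np.array(s['tool_pos']);print(T,R.round(3).tolist(),s['finger_gap'],s['joint_positions'].round(2),s['time_s'])
yaw=np.radians(69.2);ex=np.array([np.cos(yaw),np.sin(yaw),0]);ey=np.array([-ex[1],ex[0],0]);O=np.array([.5545,.098,.06])
E=T+.145*R[:,2];print('nominal edge in grill',[(E-O)@ex,(E-O)@ey,(E-O)[2]],'edge dir',[R[:,0]@ex,R[:,0]@ey,R[2,0]],'slant deg',np.degrees(np.arcsin(-R[2,2])))
import sys
for n in ('scene','side'):
    i,f=cam(n); im,d=robot.grab_frame(n)
    if len(sys.argv)>1: cv2.imwrite(sys.argv[1]+n+'.png',im)
    v,u=np.nonzero(d>.1);P=deproj(i,f,u,v,d[v,u])
    L=(P-T)@R  # tool frame; blade at z .074...0.145
    m=(L[:,2]>.05)&(L[:,2]<.16)&(abs(L[:,0])<.045)&(abs(L[:,1])<.02)
    L=L[m]
    print(n,m.sum(),'x',np.percentile(L[:,0],[2,50,98]).round(4),'y',np.percentile(L[:,1],[5,50,95]).round(4),'z',np.percentile(L[:,2],[2,98]).round(4))
    b=L[:,2]>.08
    if b.sum()>20:
        A=np.c_[L[b][:,[0,2]],np.ones(b.sum())];q=np.linalg.lstsq(A,L[b,1],rcond=None)[0];print(' plane y=a x+b z+c',q.round(4))
E
python3 blade.py pics/final_a_
```

```text
[0.5162824  0.00282716 0.33947733] [[-0.935, 0.253, 0.25], [0.356, 0.661, 0.661], [0.002, 0.707, -0.708]] 0.015987203378500167 [ 1.17  0.54 -1.04  1.91 -0.42  0.86  1.69] 17.7
nominal edge in grill [np.float64(-7.897042089271774e-05), np.float64(0.002095786236146522), np.float64(0.17687892914650877)] edge dir [np.float64(0.0008697733115612949), np.float64(0.9999965415315346), np.float64(0.0024820192095113933)] slant deg 45.03796861184512
scene 855 x [-0.0318 -0.0006  0.0277] y [-0.0002  0.0025  0.0058] z [0.054  0.1425]
 plane y=a x+b z+c [-0.0039 -0.0067  0.003 ]
side 750 x [-0.0316 -0.0003  0.0283] y [-0.0009  0.003   0.0075] z [0.0542 0.1434]
 plane y=a x+b z+c [ 0.0001 -0.0116  0.004 ]
```

>>> play_rows(
  motion=[
    {"x":0,"y":-2.0,"z":2.0,"wx":0,"wy":0,"wz":0,"jaw":0},
    {"x":0,"y":-4.0,"z":4.0,"wx":0,"wy":0,"wz":0,"jaw":0},
    {"x":0,"y":-6.0,"z":6.0,"wx":0,"wy":0,"wz":0,"jaw":0},
    {"x":0,"y":-7.5,"z":7.5,"wx":0,"wy":0,"wz":0,"jaw":0},
    {"x":0,"y":-8.5,"z":8.5,"wx":0,"wy":0,"wz":0,"jaw":0},
  ],
)

```text
time_s: 18.3
tool_pos: [0.517, 0.0042, 0.2195]
tcp_rot: [[-0.936, 0.249, 0.249], [0.353, 0.663, 0.66], [-0.001, 0.705, -0.709]]
force: [-0.1, -0.0, -0.8]
finger_gap: 0.0158
grip_force: 40.0
```

>>> play_rows(
  motion=[
    {"x":0,"y":-0.7,"z":0.7,"wx":0,"wy":0,"wz":0,"jaw":0},
    {"x":0,"y":-1.4,"z":1.4,"wx":0,"wy":0,"wz":0,"jaw":0},
    {"x":0,"y":-1.4,"z":1.4,"wx":0,"wy":0,"wz":0,"jaw":0},
    {"x":0,"y":-1.4,"z":1.4,"wx":0,"wy":0,"wz":0,"jaw":0},
    {"x":0,"y":-1.4,"z":1.4,"wx":0,"wy":0,"wz":0,"jaw":0},
  ],
)

```text
time_s: 18.8
tool_pos: [0.5173, 0.0026, 0.2009]
tcp_rot: [[-0.935, 0.251, 0.252], [0.356, 0.662, 0.66], [-0.001, 0.707, -0.708]]
force: [0.2, -1.0, -1.1]
finger_gap: 0.0157
grip_force: 40.0
```

```bash
python3 blade.py pics/final_b_; python3 -c "
import cv2,numpy as np
a=[cv2.imread(f'pics/final_b_{n}.png')[80:380,160:460] for n in('scene','side')]
cv2.imwrite('pics/fin.png',cv2.resize(np.hstack(a),(800,400)))"
```

```text
[0.51734043 0.00257282 0.20087472] [[-0.935, 0.251, 0.252], [0.356, 0.662, 0.66], [-0.001, 0.707, -0.708]] 0.01566915401776228 [ 1.08  0.77 -0.96  2.05 -0.35  0.55  1.8 ] 18.8
nominal edge in grill [np.float64(6.178568779027308e-05), np.float64(0.0006424905252524252), np.float64(0.03827918770731126)] edge dir [np.float64(0.0007668855507801942), np.float64(0.9999989057460303), np.float64(-0.0012650665175995934)] slant deg 45.03635932988108
scene 730 x [-0.0323  0.      0.0275] y [-0.0004  0.0025  0.0062] z [0.0538 0.1416]
 plane y=a x+b z+c [ 0.0002 -0.0062  0.003 ]
side 499 x [-0.0305  0.0064  0.0284] y [-0.0019  0.002   0.0069] z [0.0534 0.1386]
 plane y=a x+b z+c [ 0.0004 -0.0033  0.002 ]
```

View pics/fin.png

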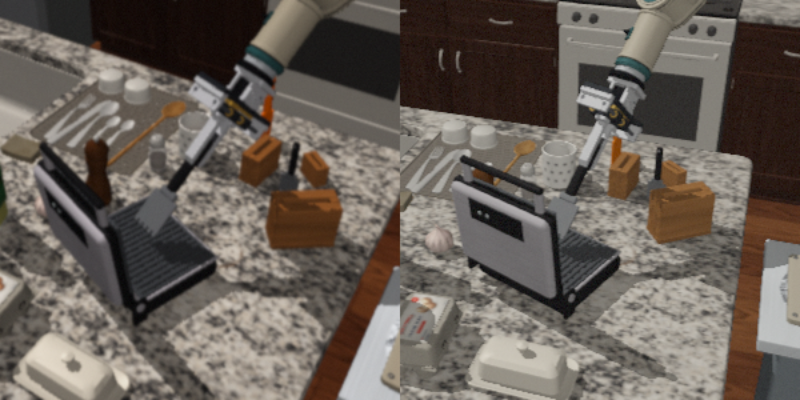

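The lid stands open. The scraper is at 45°, its edge level about 38 mm above the plate centre, and the stands and bystanders look undisturbed.

```bash
python3 -c "
from plant import robot
print(robot.finish_job())"
```

```text
the job is handed in; nothing more can be done
None
```

The job is handed in: the lid stands open, leaning slightly back, and the scraper is held at 45° with its edge level and square across the ribs, about 38 mm above the plate's middle; no scraper–grill contact showed in the forces or pictures.

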